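Feed a test tile home in the marking jig with a push stick

TASK

Pick up the long wooden slat and use its end as a push stick to feed the test tile lying in the jig's open infeed into the covered channel, until it has pushed the brass stop plunger inside fully in and stands hard against it. Push gently, the tile chips at about 20 N, and do not touch the tile with the gripper. Then draw the slat out of the jig and lay it flat on the bench, leaving the tile home and the other things where they are.

Things in the scene. Friction and masses are not known exactly. Their poses are not given: they have to be found in the camera images.
- jig: Fixed wooden marking jig, 195 x 94 mm, 32 mm high (35 mm over the steel bush on its cover). Origin: underside, middle of the open mouth; x axis: feed direction, from the mouth (x=0) inward; z up. Floor 6 mm thick, walls up to z=24 mm. Open infeed x=0 to 54 mm, 60 mm wide, then narrowing to 39 mm at x=88 mm, in the entry of the covered channel.
- jig_mouth (a point): middle of the mouth, on top of the jig's floor (jig x=0, y=0, z=6 mm); axes as the jig's
- channel_entry (a point): middle of the entry of the covered channel, on its floor (jig x=85 mm, y=0, z=6 mm). The channel is 39 mm wide and 18 mm high, and runs straight to the closed back. 23 to 61 mm inside, a flat shoe with sloping ends on a weak spring sticks up to 2.5 mm in from the -y wall; the tile pushes it aside and then drags with 1 to 5 N.
- stop_zone (a point): fixed reference in the channel (jig x=145 mm, y=0, z=6 mm), hidden under the cover. The stop is set anew each time and firmly clamped: the face of its brass plunger, 24 mm wide, stands at an unknown distance of 0 to 18 mm beyond this point, to be found by feel.
- plunger (a joint): travel of the brass stop plunger along the feed direction, 0 (out, as found) to 0.006 m (fully in, hard stop). It slides under about 5 N, with no spring, and stays where it is pushed; fully in, the push force rises steeply.
- tile: glaze test tile, 36 wide (x) x 58 long (y) x 9 mm, 50 g, half pale and half green; lies flat in the infeed with its length roughly along the feed. Origin: centre of its underside; z up.
- stick: plain wooden slat, the push stick, 27 wide (x) x 340 long (y) x 9 mm thick (z), 70 g, both ends alike; lies flat on the bench before the mouth, roughly along the feed. Origin: centre of its underside.
- stamp: bystander: dark wooden clay stamp, 28 x 28 x 54 mm, standing; origin at its underside
- pot: bystander: small dark pinch pot, 70 mm wide, 65 mm high; origin at its underside
- ring: bystander: steel ring cutter, 50 mm wide, 22 mm high; origin at its underside
Things that resemble listed ones, but are neither listed nor needed, are in the scene too. Of the things that look like the tile, the middle-sized one is meant.

How it is judged (in metres and radians):
On the way, in this order (a step that is already met when the one before it is completed fails the run):
1. the stick pushes the tile into the covered channel (x of tile in the frame of jig above 0.07 m and contact force between stick and tile above 0.2 N), for 0.1 s.
2. the stick presses the tile against the stop until the plunger is fully in (value of joint plunger above 0.005 m and contact force between stick and tile above 1 N), for 0.2 s.
At the end, for the whole second after the job is handed in: The plunger is in by more than 4.8 of its 6 mm; the tile lies flat and straight (0.08 rad) in the channel, its centre more than 117 mm past the mouth; the stick lies at rest, flat on the bench and out of the jig (underside below 3 mm, level within 0.012 rad) (value of joint plunger above 0.0048 m and x of tile in the frame of jig above 0.117 m and z of tile in the frame of jig below 0.009 m and angle between the y axis of tile and the x axis of jig, either way round below 0.08 rad and height (world z) of stick below 0.003 m and angle between stick's own z axis and vertical below 0.012 rad and linear speed of each of stick, tile below 0.02 m/s); the robot touches nothing.
It fails at once if the stick pushes the tile with more than 20 N (contact force between stick and tile above 20 N).
It fails at once if the gripper or arm touches the tile (contact force between any of the fingers, the arm and tile above 0.3 N).
It fails at once if a bystander is moved more than 20 mm (distance of any of stamp, pot, ring from where it was at the start of the episode above 0.02 m).
It also fails if it takes over 56 s, if anything falls off the work surface, if the arm or the gripper's body presses on something with over 40 N, if the wrist force passes 120 N, or if a joint passes its speed limit or range.

ROBOT

A 6-joint arm with a two-finger parallel gripper is mounted at the origin on the work surface; the furniture and walls round the work are solid. World frame = base frame: x ahead of the robot, y to its left, z up, the work surface at z = 0. Lengths are in mm, angles in rad, forces in N, time in s.
With the tool pointing down it reaches from about 275 to 750 mm from the base axis. Payload 10.2 kg.
Tool frame: the origin (TCP) lies on the front face of the gripper's body, between the roots of the fingers; the fingertips stand 73 mm ahead of it and the grasp point (between the pads) lies 54 mm ahead of it; z points along the fingers, y is the direction in which the jaws open and shut (so a half turn about z gives the same grasp; the last joint's range is limited). The gripper opens to 85 mm and grips with 20 to 120 N. Pads are 22 mm wide; open, the fingers measure 114 mm over their backs; the gripper's body (76 mm by 85 mm) begins 54 mm behind the grasp point. The pads swing forward as they close: fully open they stand 13 mm farther back than shut.
Start: joints at [1.075, 0.313, 1.498, -0, 1.331, -0.223], TCP at [141.463, 505.589, 303.894] pointing down, gripper open.
Joint ranges: [-2.94, 2.94], [-0.97, 2.17], [0.19, 2.56], [-1.23, 4.37], [0.02, 3.11], [-2.88, 2.88]. Speed limits (rad/s): [2.39, 2.39, 3.01, 3.14, 3.14, 3.14].

INTERFACE

Orientations are given as a unit quaternion [w, x, y, z].
In Python, from rig import ctrl gives the robot as it stands.
- The arm moves only by the tool move_arm, never from a script. Its argument "series" is a list of rows, each a list of 3 entries, a list of its own where there are three numbers: the shift along the tool's x, y, z in mm, then the turn about the tool's z in degrees, then the opening, from 0 (shut) to 1 (fully open). In form: [[[tx, ty, tz], yaw, grip], ...]. A call has 1 to 10 rows; each row is the pose to reach, as a shift and turn from the pose commanded when the call began, along the tool's axes at that moment; what a row does not reach only later rows make up. A row lasts 1/8 s, in which the tool goes at most 62.5 mm and 10.7 degrees, less where a joint would pass 70% of its speed; a pose out of reach is approached as far as the arm can. A call with a gripper value outside its range is refused whole. The fingers move at their own pace and stop on an object; "force" is the grip in N (left out, the last holds). Time passes only in rows, so rows that repeat a pose let the fingers close. It gives the time, the measured TCP pose, the force and the opening at its end, in the units of the state.
- ctrl.sense(): the state, without advancing time (a new reading comes with each control period).
- ctrl.capture(name): name is "side" or "top"; returns (picture, depth): 384x512x3 uint8, red, green, blue; 384x512 float32, mm along the optical axis (not along the pixel's ray), 0 where there is no reading.
- ctrl.camera_model(name): a dict with "fov_y" (degrees; the focal length in pixels is half the picture's height over the tangent of half this angle, whatever the lens; pixels are square), "cx", "cy" (the principal point, pixels), "rvec" (rotation vector, rad) and "tvec" (3), from world to camera coordinates, as OpenCV has them. Camera axes: x right, y down, z forward; pixel columns grow to the right and rows downward; lengths in mm; the calibration is good to about 2 mm. A picture is of the moment at which its call begins. camera_model takes no time and is no camera call.
- ctrl.finish_job(): hands the job in, once; it reports no verdict.
The state is a dict: "time_s": time; "joints": joint angles; "dq": joint speeds; "tau": joint torques, N m; "eef_pos": TCP position; "ee_rot": TCP orientation; "force": force on the tool from outside, world axes, zero at the start; "wrist_torque": the same for the moment, N m; "grip_width": opening from 0.0 (shut) to 1.0 (fully open).
Only numpy, scipy, OpenCV 4.12 (cv2) and the standard library are available. Lean on these libraries where they do the work, as an engineer would, in place of code of your own. Each camera call takes 0.05 s, during which the arm holds its last target.

## Working session

There is one attempt and no reset: what is moved stays moved. The work goes in short steps, Python scripts to look and compute and a tool call to move; the robot and the scene stay as the last step left them, time stands still between calls to the robot, and variables do not carry over. Pictures are saved under pics/ and viewed, and the job is handed in when it is done.

Besides the shell and the picture viewer there is one more tool, called after "Request:" in YAML: its name, and indented under it one key for each argument. move_arm: Moves the arm, as the interface text tells. Its arguments: {"type":"object","properties":{"series":{"type":"array","items":{"type":"array"}},"force":{"type":"number"}},"required":["series"]}

```bash
ls; mkdir -p pics; python3 - <<'E'
from rig import ctrl
import cv2, numpy as np
print(ctrl.sense())
for n in ("top","side"):
    m=ctrl.camera_model(n);print(n,m)
    p,d=ctrl.capture(n)
    cv2.imwrite(f"pics/{n}0.png",p[:,:,::-1]);np.save(f"{n}0.npy",d)
E
```

```text
pics
{'time_s': 0.0, 'joints': array([ 1.07460081e+00,  3.13464922e-01,  1.49847866e+00,  1.36026533e-06,
        1.33102729e+00, -2.23417851e-01]), 'dq': array([-0.000175  ,  0.00115898,  0.0015407 ,  0.0003971 ,  0.00061648,
       -0.00113383]), 'tau': array([-1.94452514e-03, -4.12267971e+01, -2.59738022e+01, -3.84209688e-04,
        4.14012233e-03, -5.87963001e-06]), 'eef_pos': array([141.37082098, 505.41943223, 303.31173536]), 'ee_rot': array([-2.43249490e-04,  1.35966506e-01,  9.90713195e-01, -6.44750751e-04]), 'force': array([0.07162167, 0.06942691, 0.27849723]), 'wrist_torque': array([ 0.03396756, -0.04272065,  0.05016154]), 'grip_width': 0.9992300371449429}
top {'fov_y': 51.20608278840402, 'cx': 252.6102245124628, 'cy': 193.18410555230463, 'rvec': array([ 2.12543814, -2.09085573,  0.21335643]), 'tvec': array([-1.10167108e+00,  4.35494915e+02,  1.31271539e+03])}
side {'fov_y': 50.385235845956586, 'cx': 253.74591287033, 'cy': 192.48658608009248, 'rvec': array([ 2.45248343, -0.00345896, -0.00530002]), 'tvec': array([-433.05242373,   25.12108989, 1138.36502347])}
```

View pics/top0.png

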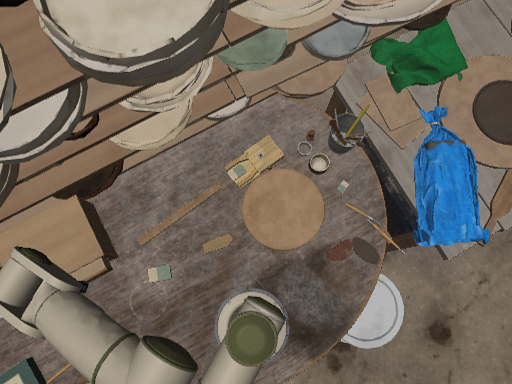

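View pics/side0.png

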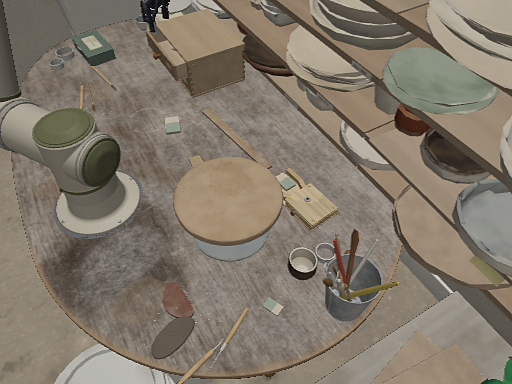

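```bash
cat > h.py <<'E'
import cv2, numpy as np
from rig import ctrl
def K(m):
    f=192/np.tan(np.radians(m['fov_y']/2)); return np.array([[f,0,m['cx']],[0,f,m['cy']],[0,0,1.]])
def proj(n,P):
    m=ctrl.camera_model(n); return cv2.projectPoints(np.float64(P).reshape(-1,3),m['rvec'],m['tvec'],K(m),None)[0].reshape(-1,2)
def planept(n,uv,z):
    m=ctrl.camera_model(n);R=cv2.Rodrigues(m['rvec'])[0];C=-R.T@m['tvec']
    uv=np.float64(uv).reshape(-1,2)
    r=(np.c_[uv,np.ones(len(uv))]@np.linalg.inv(K(m)).T)@R
    return C+r*((z-C[2])/r[:,2])[:,None]
def cloud(n,d):
    m=ctrl.camera_model(n);R=cv2.Rodrigues(m['rvec'])[0]
    v,u=np.mgrid[:384,:512]
    r=np.stack([u,v,np.ones_like(u)],-1)@np.linalg.inv(K(m)).T
    return (r*d[...,None]-m['tvec'])@R
E
python3 - <<'E'
from h import *
for n in("top","side"):
    print(n,proj(n,[[0,0,0],[141,505,304],[400,0,0],[0,400,0]]).round())
    c=cloud(n,np.load(n+"0.npy"));np.save(n+"_c.npy",c)
    m=ctrl.camera_model(n);R=cv2.Rodrigues(m['rvec'])[0];print(-R.T@m['tvec'])
p=cv2.imread("pics/top0.png");cv2.imwrite("pics/topz.png",cv2.resize(p[100:290,120:380],None,fx=3,fy=3,interpolation=cv2.INTER_CUBIC))
p=cv2.imread("pics/side0.png");cv2.imwrite("pics/sidez.png",cv2.resize(p[90:290,150:410],None,fx=3,fy=3,interpolation=cv2.INTER_CUBIC))
E
```

```text
top [[252. 326.]
 [ 60. 280.]
 [254. 206.]
 [131. 324.]]
[ 154.03395484   -5.82751327 1374.45200088]
side [[ 98. 201.]
 [156.   6.]
 [242. 201.]
 [127. 109.]]
[ 436.4825653  -704.92416911  892.52746933]
```

View pics/topz.png

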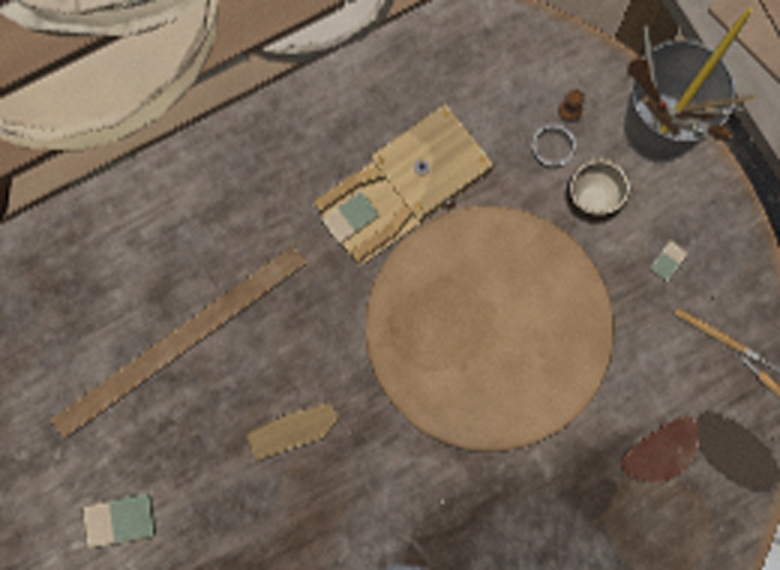

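View pics/sidez.png

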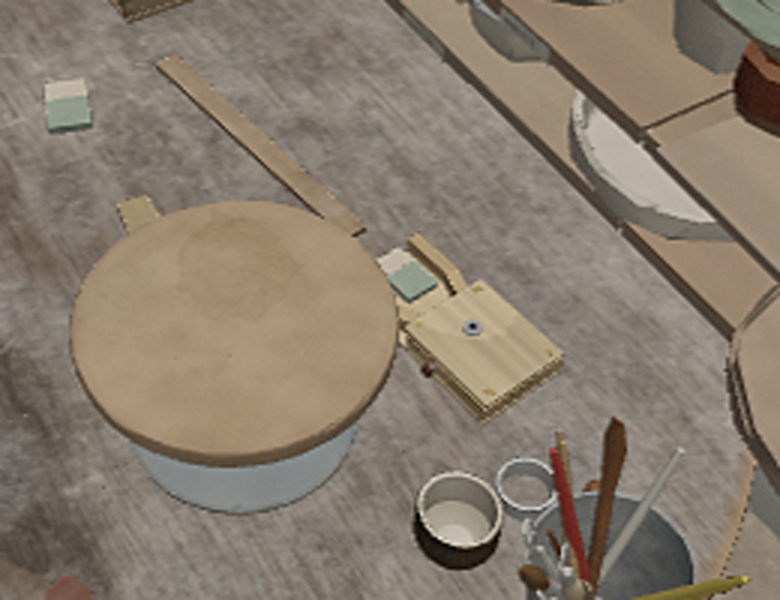

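```bash
python3 - <<'E'
import cv2
p=cv2.imread("pics/top0.png");cv2.imwrite("pics/tj.png",cv2.resize(p[130:195,215:295],None,fx=9,fy=9,interpolation=cv2.INTER_CUBIC))
p=cv2.imread("pics/side0.png");cv2.imwrite("pics/sj.png",cv2.resize(p[160:235,260:345],None,fx=8,fy=8,interpolation=cv2.INTER_CUBIC))
p=cv2.imread("pics/top0.png");cv2.imwrite("pics/ts.png",cv2.resize(p[175:255,130:230],None,fx=7,fy=7,interpolation=cv2.INTER_CUBIC))
E
```

```text
(no output)
```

View pics/tj.png

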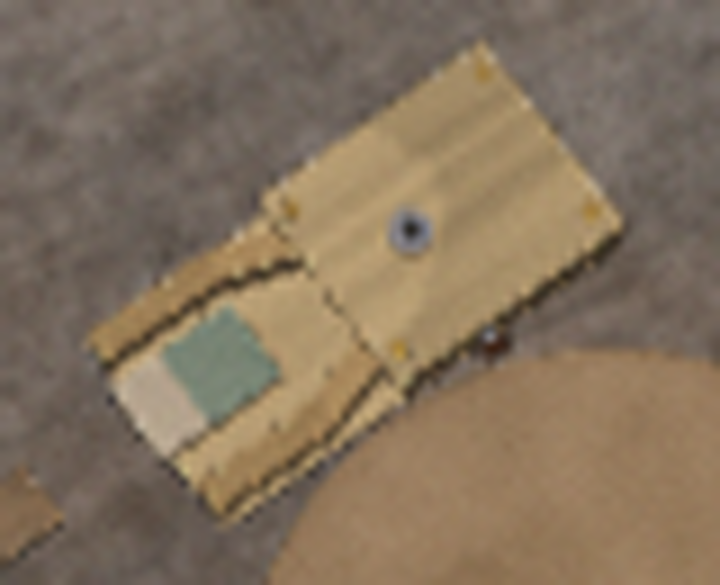

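View pics/sj.png

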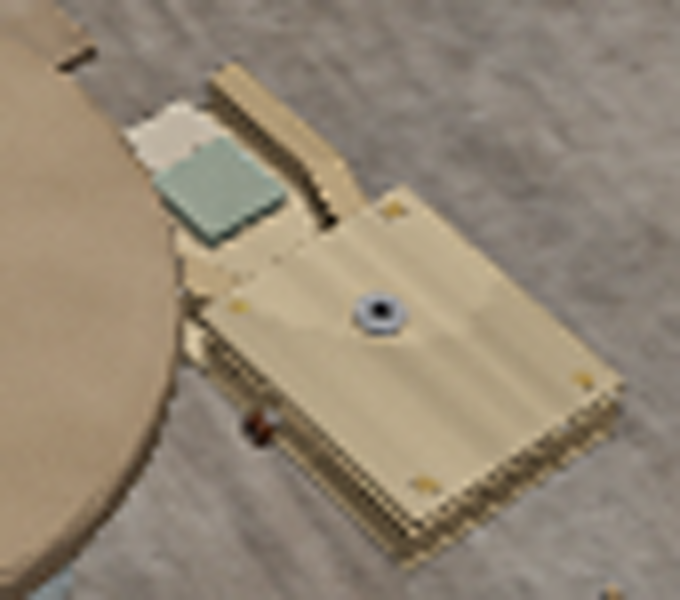

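View pics/ts.png

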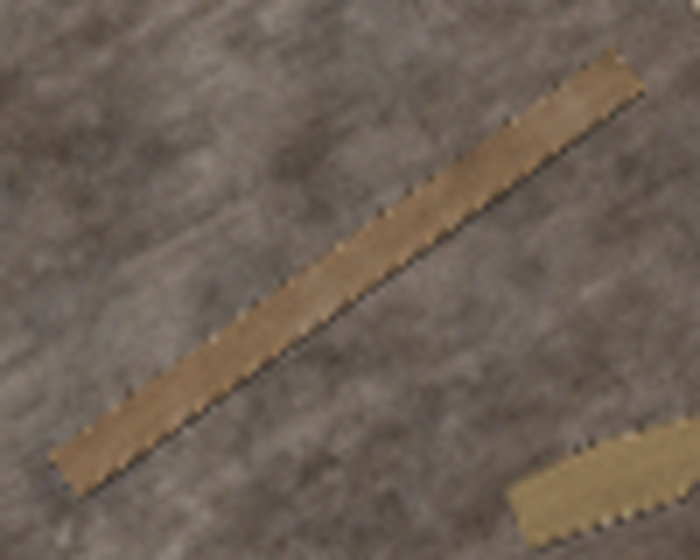

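```bash
python3 - <<'E'
from h import *
from scipy.optimize import least_squares
def uz(a,s,o): return (np.float64(a)+.5)/s-.5+np.array(o)
T=uz([[483,42],[623,222],[265,198],[405,390],[90,345],[222,518],[411,231]],9,(215,130))
S=uz([[622,385],[408,530],[405,187],[200,312],[235,65],[381,312]],8,(260,160))
Tm=[[195,47,32],[195,-47,32],[85,47,32],[85,-47,32],[0,47,24],[0,-47,24]]
Sm=[[195,47,32],[195,-47,32],[85,47,32],[85,-47,32],[0,47,24]]
for z,n in((32,'t'),):
    print('top z32',planept("top",T[:4],32).round(1).tolist(),planept("top",T[4:6],24).round(1).tolist(),planept("top",T[6:],35).round(1))
    print('side',planept("side",S[:4],32).round(1).tolist(),planept("side",S[4:5],24).round(1).tolist(),planept("side",S[5:],35).round(1))
def w(p,M):
    c,s=np.cos(p[2]),np.sin(p[2]); M=np.array(M); return np.c_[p[0]+c*M[:,0]-s*M[:,1],p[1]+s*M[:,0]+c*M[:,1],M[:,2]]
for q in("t","s","ts"):
    def f(p):
        r=[]
        if 't' in q: r+=[(proj("top",w(p,Tm))-T[:6]).ravel()]
        if 's' in q: r+=[(proj("side",w(p,Sm))-S[:5]).ravel()]
        return np.concatenate(r)
    s=least_squares(f,[480,50,-.6],loss='soft_l1');print(q,s.x[:2],np.degrees(s.x[2]),s.fun.round(1))
st=uz([[612,47],[645,90],[50,455],[85,497]],7,(130,175))
P=planept("top",st,9);print(P.round(1))
print('len',np.linalg.norm((P[0]+P[1]-P[2]-P[3])/2),np.linalg.norm(P[0]-P[1]),np.linalg.norm(P[2]-P[3]))
t=uz([[225,305],[284,378],[110,385],[168,458]],9,(215,130));print('tile',planept("top",t,15).round(1))
d=planept("top",t,15);print(np.linalg.norm((d[0]+d[1]-d[2]-d[3])/2))
E
```

```text
top z32 [[652.2, -45.4, 32.0], [579.3, -100.4, 32.0], [586.9, 38.8, 32.0], [510.5, -16.7, 32.0]] [[528.8, 105.8, 24.0], [460.8, 52.9, 24.0]] [[573.4 -18.1  35. ]]
side [[654.4, -49.2, 32.0], [578.4, -107.1, 32.0], [590.3, 37.7, 32.0], [516.3, -17.6, 32.0]] [[535.4, 103.3, 24.0]] [[576.8 -20.3  35. ]]
t [495.86047385  79.4301357 ] -52.04404208163469 [ 0.  -0.2  0.8  0.2 -0.7  0.4 -0.  -0.2 -0.7 -1.1  0.7  0.6]
s [499.89623204  77.30571701] -52.97918579625267 [ 0.2  0.3  0.5 -0.1 -0.6 -0.  -1.   0.4  0.7 -0.6]
ts [498.37854212  78.39357576] -52.68881618615145 [ 0.8 -0.5  1.4  0.  -0.1 -0.1  0.3 -0.6 -0.3 -1.9  0.9 -0.1 -0.2 -0.3
  0.2 -0.6 -1.1 -0.4 -1.4  0.   0.1 -0.9]
[[483.9 132.    9. ]
 [462.1 114.7   9. ]
 [275.5 398.3   9. ]
 [255.5 379.7   9. ]]
len 337.05558987158025 27.826984820748464 27.30022057350435
tile [[548.3  54.1  15. ]
 [519.1  30.4  15. ]
 [515.3  98.2  15. ]
 [486.3  74.8  15. ]]
55.12975567728146
```

```bash
python3 - <<'E'
from h import *
c=np.load("top_c.npy");s=np.load("side_c.npy")
for u,v in((283,210),(283,240),(260,185),(330,210),(225,190),(180,215),(263,154),(240,177)):print('top',u,v,c[v,u].round(1))
for u,v in((228,195),(240,165),(310,205),(240,140)):print('side',u,v,s[v,u].round(1))
# wheel points
for n,C in(("top",c),("side",s)):
    z=C[...,2];m=(abs(C[...,0]-400)<200)&(abs(C[...,1]+50)<200)&(z>50)&(z<200)
    q=C[m];print(n,len(q),np.percentile(q,[1,50,99],axis=0).round(0).tolist())
    # all tall points in near region along stick
    for zz in(50,150,300,500):
        m=(C[...,0]>150)&(C[...,0]<700)&(C[...,1]>-150)&(C[...,1]<500)&(z>zz)&(z<zz+200);q=C[m]
        if len(q):print(zz,len(q),q.min(0).round(0),q.max(0).round(0))
R=cv2.Rodrigues(ctrl.camera_model("top")["rvec"])[0]
# dist of high points to stick/feed axis
o=np.array([497,79]);a=np.array([np.cos(np.radians(-52.4)),np.sin(np.radians(-52.4))])
for n,C in(("top",c),("side",s)):
  P=C.reshape(-1,3);P=P[P[:,2]>40];t=(P[:,:2]-o)@a;l=(P[:,:2]-o)@np.array([-a[1],a[0]])
  for t0 in range(-400,200,50):
    k=(t>=t0)&(t<t0+50)&(abs(l)<250)
    if k.any():
      L=l[k]; print(n,t0,'neg side max l',L[L<0].max() if (L<0).any() else None,'pos min',L[L>=0].min() if (L>=0).any() else None, 'z',P[k][:,2].min().round(),P[k][:,2].max().round())
E
```

```text
top 283 210 [363.1 -90.4 141.6]
top 283 240 [269.8 -90.6 141.3]
top 260 185 [443.5 -17.8 134.8]
top 330 210 [ 389.6 -263.2    0.4]
top 225 190 [454.9 103.6   0.6]
top 180 215 [361.9 254.7  12.4]
top 263 154 [579.3 -27.8  30.9]
top 240 177 [501.5  51.8   5.5]
side 228 195 [372.2 -90.9 138.2]
side 240 165 [399.    4.8 140.5]
side 310 205 [582.5 -41.6  34.2]
side 240 140 [390.4 233.7  11.7]
top 5492 [[246.0, -221.0, 61.0], [368.0, -91.0, 140.0], [547.0, 31.0, 146.0]]
50 8508 [ 152. -150.   50.] [700. 500. 249.]
150 4733 [190.  79. 150.] [700. 500. 350.]
300 4971 [151.  80. 326.] [700. 500. 500.]
500 11316 [150.  54. 500.] [700. 500. 700.]
side 7928 [[250.0, -225.0, 59.0], [375.0, -114.0, 140.0], [563.0, 25.0, 144.0]]
50 11455 [ 151. -150.   50.] [700. 500. 250.]
150 5342 [150.  80. 150.] [700. 500. 350.]
300 4409 [150.  80. 310.] [700. 500. 500.]
500 75 [677.  80. 500.] [700. 121. 505.]
top -400 neg side max l -243.06986202889152 pos min 166.93626201577217 z 110.0 694.0
top -350 neg side max l None pos min 168.21734497517434 z 68.0 720.0
top -300 neg side max l None pos min 173.66618337
[... 920 characters left out ...]
250 neg side max l None pos min 193.63412742248872 z 68.0 353.0
side -200 neg side max l None pos min 164.52833330837262 z 66.0 353.0
side -150 neg side max l None pos min 153.08632844634442 z 66.0 422.0
side -100 neg side max l -141.92339482570114 pos min 144.25635913915352 z 67.0 458.0
side -50 neg side max l -91.21961559411837 pos min 137.98958770619976 z 68.0 476.0
side 0 neg side max l -76.53141824283097 pos min 138.62151250840864 z 67.0 489.0
side 50 neg side max l -73.58179355519319 pos min 153.08371932716605 z 68.0 505.0
side 100 neg side max l -84.9709506987481 pos min 142.50017223281887 z 66.0 506.0
side 150 neg side max l -113.28974261172918 pos min 115.58198876133545 z 67.0 506.0
```

```bash
cat >> h.py <<'E'
def totool(target):
    """world target TCP -> shift in current tool axes from measured pose"""
    from scipy.spatial.transform import Rotation as Ro
    s=ctrl.sense();q=s['ee_rot'];R=Ro.from_quat([q[1],q[2],q[3],q[0]]).as_matrix()
    return R.T@(np.array(target)-s['eef_pos']),R
E
python3 - <<'E'
from h import *
P=planept("side",(np.float64([[157,62],[183,56],[350,238],[367,231]])+.5)/3-.5+np.array([150,90]),9);print(P.round(1))
s=np.load("side_c.npy").reshape(-1,3);t=np.load("top_c.npy").reshape(-1,3)
for C in(s,t):
    m=(C[:,0]>60)&(C[:,0]<480)&(C[:,1]>180)&(C[:,1]<620)&(C[:,2]>60)
    # corridor from (141,505) to (368,256)
    a=np.array([141,505.]);d=np.array([227,-249.]);L=np.linalg.norm(d);d/=L
    r=C[:,:2]-a;k=(r@d>0)&(r@d<L+60)&(abs(r@np.array([-d[1],d[0]]))<90)&(C[:,2]>20)
    print(k.sum(),C[k].min(0) if k.any() else'',C[k].max(0) if k.any() else '')
print(totool([368,256,200]))
E
```

```text
[[259.4 382.    9. ]
 [287.9 392.3   9. ]
 [470.3 112.4   9. ]
 [487.2 121.6   9. ]]
1841 [111.79984654 425.01680753  20.19399085] [279.4317786  561.63221322 350.09462341]
3886 [ 76.63987106 375.46797717  22.23200048] [275.19149238 560.8898979  561.15834403]
(array([-285.46510116, -179.07074482,  103.54547478]), array([[-9.63033851e-01,  2.69379943e-01, -4.97826449e-04],
       [ 2.69380319e-01,  9.63033366e-01, -9.89893299e-04],
       [ 2.12766081e-04, -1.08740540e-03, -9.99999386e-01]]))
```

Request:
move_arm:
  series:
    - [[-50,-31,0],10,1]
    - [[-100,-62,20],20,1]
    - [[-145,-90,50],30,1]
    - [[-195,-121,80],36.5,1]
    - [[-240,-149,110],36.5,1]
    - [[-288.6,-179.3,140],36.5,1]
    - [[-288.6,-179.3,153],36.5,1]
    - [[-288.6,-179.3,153],36.5,1]
  force: 25

```text
time_s: 1.1
eef_pos: [370.9, 254.6, 150.0]
ee_rot: [-0.001, 0.44, 0.898, -0.001]
force: [0.0, -0.1, 0.5]
grip_width: 0.999
```

```bash
python3 - <<'E'
from h import *
s=ctrl.sense();print(s)
for n in("top","side"):
    p,d=ctrl.capture(n);p=p[:,:,::-1].copy();cv2.imwrite(f"pics/{n}1.png",p)
cv2.imwrite("pics/s1z.png",cv2.resize(cv2.imread("pics/side1.png")[60:220,120:350],None,fx=3,fy=3))
cv2.imwrite("pics/t1z.png",cv2.resize(cv2.imread("pics/top1.png")[130:290,120:310],None,fx=3,fy=3))
E
```

```text
{'time_s': 1.1, 'joints': array([ 3.40063285e-01,  3.51060926e-01,  1.90134566e+00,  4.26025641e-05,
        8.91934507e-01, -3.19599390e-01]), 'dq': array([ 0.03170176, -0.03254555, -0.02131296,  0.00105189,  0.01687609,
        0.00351241]), 'tau': array([ -1.38622608, -35.05786657, -19.09908414,  -0.04341512,
        -0.22535437,  -0.06390861]), 'eef_pos': array([370.86531142, 254.58622537, 150.00305578]), 'ee_rot': array([-0.00097356,  0.43998302,  0.89800504, -0.00097002]), 'force': array([ 0.00173127, -0.11775359,  0.52569349]), 'wrist_torque': array([-0.01000281,  0.03472981, -0.04924092]), 'grip_width': 0.9985512171629205}
```

View pics/s1z.png

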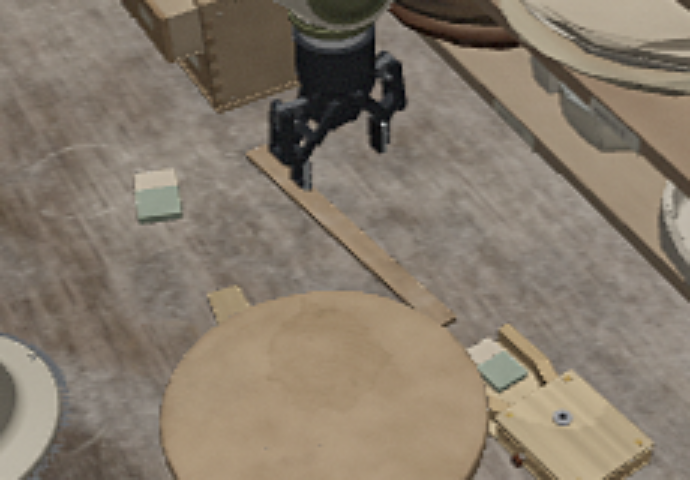

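View pics/t1z.png

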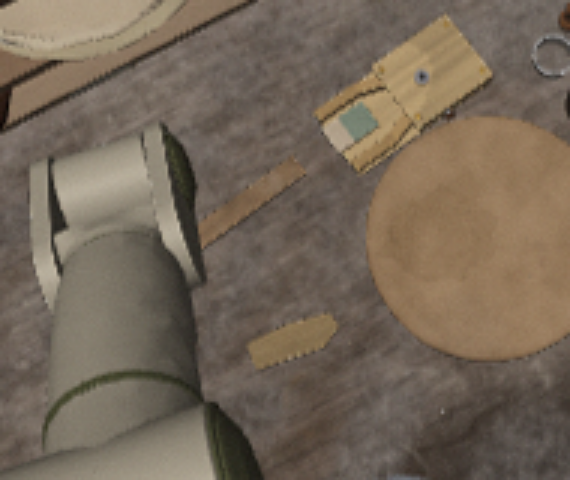

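Request:
move_arm:
  series:
    - [[0,0,40],0,1]
    - [[0,0,70],0,1]
    - [[0,0,76],0,1]
    - [[0,0,76],0,0]
    - [[0,0,76],0,0]
    - [[0,0,76],0,0]
    - [[0,0,76],0,0]
    - [[0,0,76],0,0]
    - [[0,0,76],0,0]
    - [[0,0,76],0,0]
  force: 30

```text
time_s: 2.45
eef_pos: [371.4, 255.3, 75.7]
ee_rot: [0.0, 0.439, 0.898, 0.0]
force: [-1.5, -0.1, 7.3]
grip_width: 0.301
```

```bash
python3 - <<'E'
from h import *
s=ctrl.sense();print(s['grip_width'],s['force'],s['wrist_torque'],s['eef_pos'])
for n in("top","side"):
    p,d=ctrl.capture(n);p=p[:,:,::-1].copy();cv2.imwrite(f"pics/{n}2.png",p)
cv2.imwrite("pics/s2z.png",cv2.resize(cv2.imread("pics/side2.png")[60:220,150:350],None,fx=4,fy=3.7))
E
```

```text
0.3010754301831322 [-1.45887486 -0.11840621  7.29155763] [0.00839077 0.2471837  0.00667166] [371.39724307 255.32712211  75.74862618]
```

View pics/s2z.png

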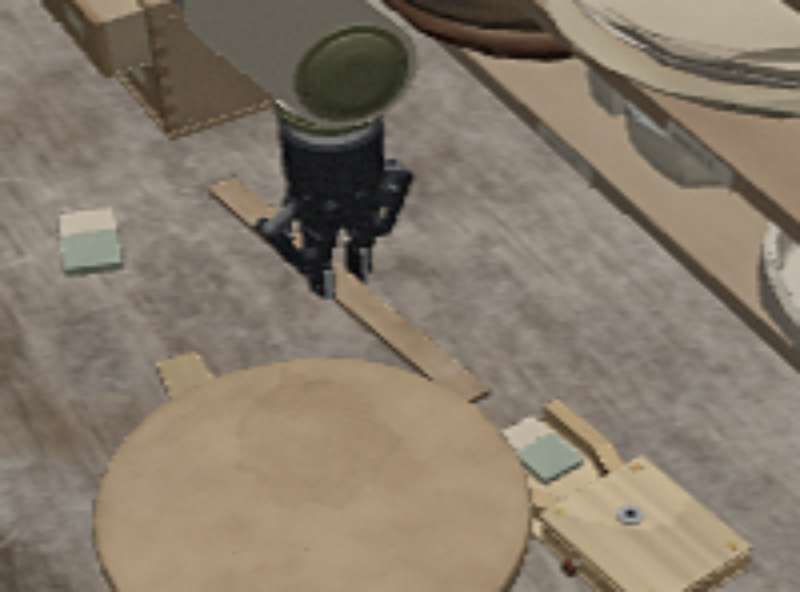

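Request:
move_arm:
  series:
    - [[0,0,-4],0,0]
    - [[0,0,-8],0,0]
    - [[0,0,-12],0,0]
    - [[0,0,-12],0,0]
    - [[0,0,-12],0,0]
  force: 30

```text
time_s: 3.18
eef_pos: [371.0, 255.1, 86.8]
ee_rot: [-0.0, 0.439, 0.898, -0.0]
force: [0.0, 0.2, -0.6]
grip_width: 0.302
```

```bash
python3 - <<'E'
from h import *
s=ctrl.sense();print(s['grip_width'],s['force'],s['wrist_torque'],s['eef_pos'],s['ee_rot'])
for n in("top","side"):
    p,d=ctrl.capture(n);p=p[:,:,::-1].copy();cv2.imwrite(f"pics/{n}3.png",p);np.save(n+"3.npy",d)
cv2.imwrite("pics/s3z.png",cv2.resize(cv2.imread("pics/side3.png")[135:220,230:345],None,fx=7,fy=7,interpolation=cv2.INTER_CUBIC)[:600,:800])
cv2.imwrite("pics/t3z.png",cv2.resize(cv2.imread("pics/top3.png")[140:220,190:295],None,fx=7.5,fy=7.5,interpolation=cv2.INTER_CUBIC))
E
```

```text
0.30230639267188264 [ 0.04509016  0.21025245 -0.60105126] [-0.02017495  0.0074428   0.02455235] [371.03613201 255.12276494  86.84156427] [-4.97238812e-05  4.39398871e-01  8.98292060e-01 -6.67754032e-05]
```

View pics/s3z.png

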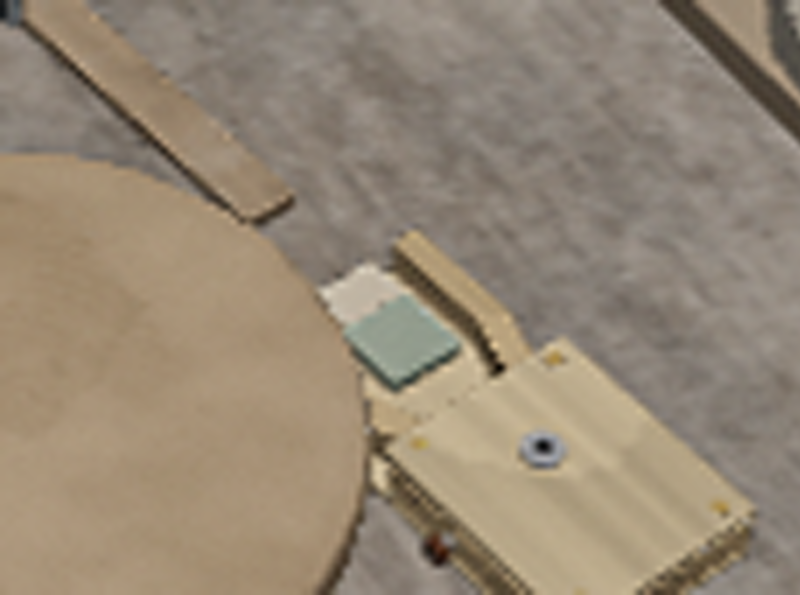

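View pics/t3z.png

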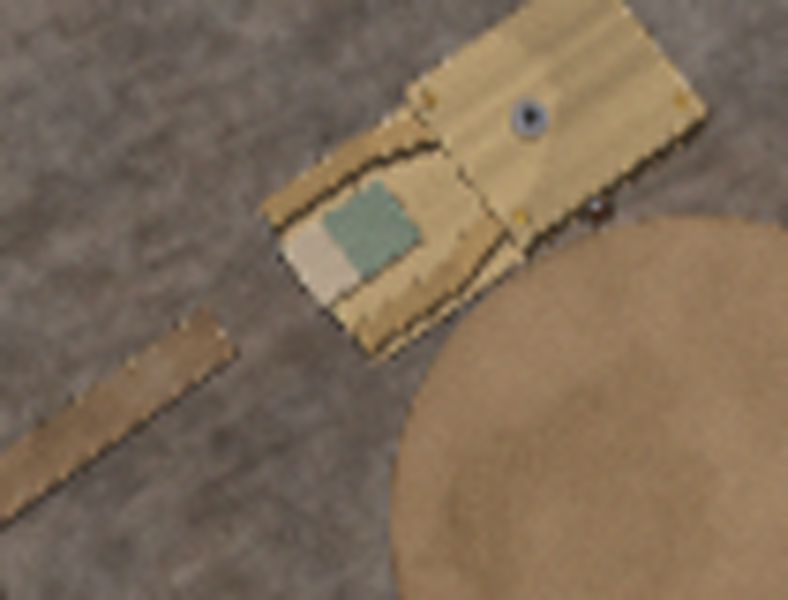

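```bash
python3 - <<'E'
from h import *
T=(np.float64([[205,308],[238,352]])+.5)/7.5-.5+np.array([190,140])
S=(np.float64([[294,196],[248,220]])+.5)/7-.5+np.array([230,135])
q=ctrl.sense();w,x,y,z=q['ee_rot'];ang=np.arctan2(y*y-x*x,2*x*y)-np.pi/2;print('fwd deg',np.degrees(ang))
for n,uv,j in(("top",T,(495.86,79.43,-52.04)),("side",S,(499.9,77.3,-52.98))):
    P=planept(n,uv,20);M=P.mean(0);
    for th in(j[2],np.degrees(ang)):
        a=np.array([np.cos(np.radians(th)),np.sin(np.radians(th))]);l=np.array([-a[1],a[0]])
        d=M[:2]-np.array(j[:2]);print(n,P.round(1).tolist(),'in jig x,y',d@a,d@l)
    dd=M[:2]-q['eef_pos'][:2];a=np.array([np.cos(ang),np.sin(ang)]);print('rel tcp',dd@a,dd@np.array([-a[1],a[0]]))
E
```

```text
fwd deg -52.13113366666142
top [[483.6, 131.3, 20.0], [462.9, 115.3, 20.0]] in jig x,y -48.51255555277183 9.121129488380504
top [[483.6, 131.3, 20.0], [462.9, 115.3, 20.0]] in jig x,y -48.52700208876242 9.043954758943922
rel tcp 166.82549406131372 -0.24716314545766238
side [[485.8, 127.9, 20.0], [466.2, 114.1, 20.0]] in jig x,y -49.26632577376998 7.2386304618581185
side [[485.8, 127.9, 20.0], [466.2, 114.1, 20.0]] in jig x,y -49.15367881172408 7.967715198502052
rel tcp 170.36025675598097 0.5583310620401392
```

Request:
move_arm:
  series:
    - [[-10,-1,2],0.3,0]
    - [[-20,-1,2],0.3,0]
    - [[-30,-1,2],0.3,0]
    - [[-36,-1,2],0.3,0]
    - [[-36,-1,2],0.3,0]
    - [[-36,-1,2],0.3,0]
  force: 30

```text
time_s: 4.03
eef_pos: [392.3, 226.2, 84.9]
ee_rot: [-0.0, 0.442, 0.897, -0.0]
force: [0.7, -0.6, -1.1]
grip_width: 0.305
```

```bash
cat > look.py <<'E'
from h import *
import sys
k=sys.argv[1]
s=ctrl.sense();print(s['time_s'],s['grip_width'],s['force'].round(2),s['eef_pos'].round(2))
w,x,y,z=s['ee_rot'];print('fwd',np.degrees(np.arctan2(y*y-x*x,2*x*y))-90)
im=[]
for n in("top","side"):
    p,d=ctrl.capture(n);p=p[:,:,::-1].copy();cv2.imwrite(f"pics/{n}{k}.png",p);np.save(f"{n}{k}.npy",d)
    c=p[130:200,205:275] if n=="top" else p[145:220,260:345]
    im.append(cv2.resize(c,(400,400) if n=="top" else (400,353),interpolation=cv2.INTER_CUBIC))
im[1]=cv2.copyMakeBorder(im[1],0,47,0,0,cv2.BORDER_CONSTANT)
cv2.imwrite(f"pics/l{k}.png",np.hstack(im))
E
python3 look.py 4
```

```text
4.025 0.30517512574343186 [ 0.69 -0.58 -1.08] [392.25 226.21  84.88]
fwd -52.42457799309912
```

View pics/l4.png

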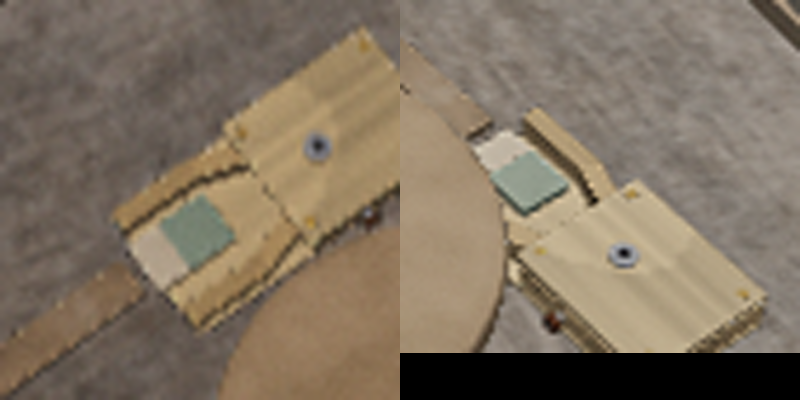

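Request:
move_arm:
  series:
    - [[-4,0,0],0,0]
    - [[-7,0,0],0,0]
    - [[-9,0,0],0,0]
    - [[-11,0,0],0,0]
    - [[-13,0,0],0,0]
    - [[-15,0,0],0,0]
    - [[-17,-0.3,0],0,0]
    - [[-19,-0.8,0],0,0]
    - [[-21,-1.3,0],0,0]
    - [[-23,-1.8,0],0,0]
  force: 30

```text
time_s: 5.38
eef_pos: [405.0, 206.7, 84.9]
ee_rot: [0.0, 0.442, 0.897, -0.0]
force: [-0.2, -0.6, -1.6]
grip_width: 0.304
```

```bash
python3 look.py 5
```

```text
5.375 0.3041616516439132 [-0.16 -0.64 -1.65] [405.03 206.68  84.9 ]
fwd -52.426860597854926
```

View pics/l5.png

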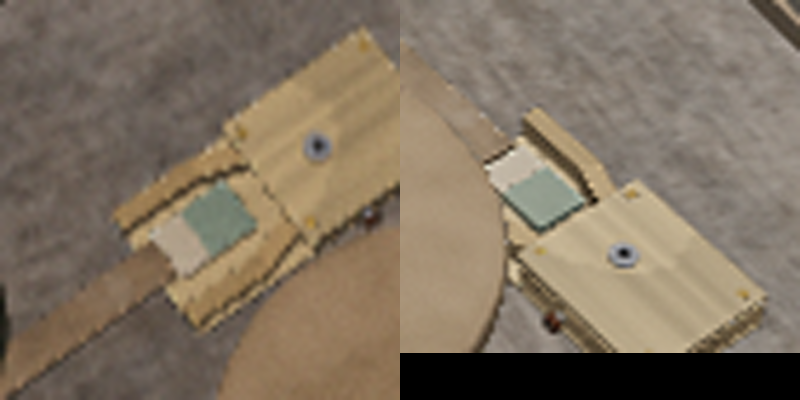

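Request:
move_arm:
  series:
    - [[-2,-0.6,0],0,0]
    - [[-4,-1.2,0],0,0]
    - [[-6,-1.8,0],0,0]
    - [[-8,-2.4,0],0,0]
    - [[-10,-3,0],0,0]
    - [[-12,-3.5,0],0,0]
    - [[-14,-4,0],0,0]
    - [[-15,-4,0],0,0]
  force: 30

```text
time_s: 6.48
eef_pos: [411.0, 192.3, 84.9]
ee_rot: [-0.0, 0.442, 0.897, -0.0]
force: [0.1, 0.1, -0.9]
grip_width: 0.302
```

```bash
python3 look.py 6
```

```text
6.475 0.3020216444909018 [ 0.11  0.14 -0.86] [411.01 192.35  84.88]
fwd -52.439176593795644
```

View pics/l6.png

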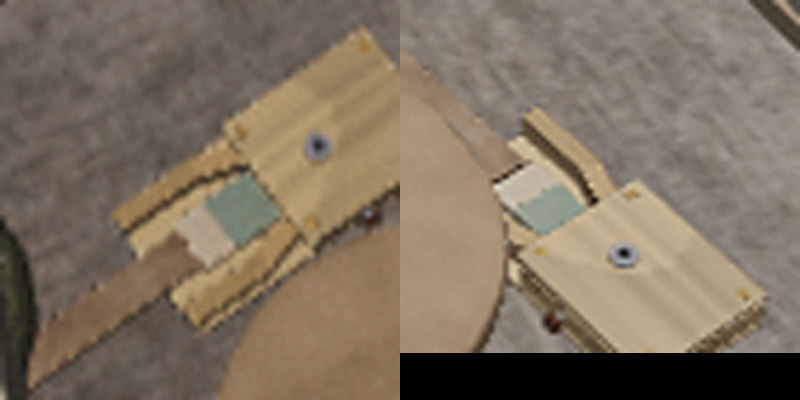

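```bash
cat > tr.py <<'E'
from h import *
s=ctrl.sense();w,x,y,z=s['ee_rot'];th=np.arctan2(y*y-x*x,2*x*y)-np.pi/2
e=s['eef_pos'][:2]+169*np.array([np.cos(th),np.sin(th)])-np.array([497.76,77.8])
a=np.radians(-52.5);f=np.array([np.cos(a),np.sin(a)]);l=np.array([-f[1],f[0]])
print('t',s['time_s'],'end jig x,y',(e@f).round(2),(e@l).round(2),'z',s['eef_pos'][2].round(2),'F fwd,lat,z',(s['force'][:2]@f).round(2),(s['force'][:2]@l).round(2),s['force'][2].round(2),'Tq',s['wrist_torque'].round(3))
E
python3 tr.py
```

```text
t 6.575 end jig x,y 25.3 1.16 z 84.9 F fwd,lat,z 0.17 0.71 -0.97 Tq [ 0.038 -0.031  0.061]
```

Request:
move_arm:
  series:
    - [[-1.5,-0.3,0],0,0]
    - [[-3,-0.6,0],0,0]
    - [[-4.5,-0.9,0],0,0]
    - [[-6,-1,0],0,0]
  force: 30

```text
time_s: 7.08
eef_pos: [413.9, 187.0, 84.9]
ee_rot: [-0.0, 0.442, 0.897, -0.0]
force: [0.5, 0.4, 0.7]
grip_width: 0.302
```

```bash
python3 tr.py
```

```text
t 7.075 end jig x,y 31.29 0.14 z 84.89 F fwd,lat,z 0.01 0.66 0.66 Tq [ 0.049 -0.011  0.039]
```

Request:
move_arm:
  series:
    - [[-1.5,0,0],0,0]
    - [[-3,0,0],0,0]
    - [[-4.5,0,0],0,0]
    - [[-6,0,0],0,0]
  force: 30

```text
time_s: 7.58
eef_pos: [417.6, 182.3, 84.9]
ee_rot: [0.0, 0.442, 0.897, -0.0]
force: [-1.4, 0.3, -0.8]
grip_width: 0.301
```

```bash
python3 tr.py; python3 look.py 7
```

```text
t 7.575 end jig x,y 37.29 0.18 z 84.9 F fwd,lat,z -1.05 -0.91 -0.82 Tq [ 0.078  0.07  -0.012]
7.575 0.3014609570491284 [-1.36  0.28 -0.82] [417.56 182.27  84.9 ]
fwd -52.42989739599973
```

View pics/l7.png

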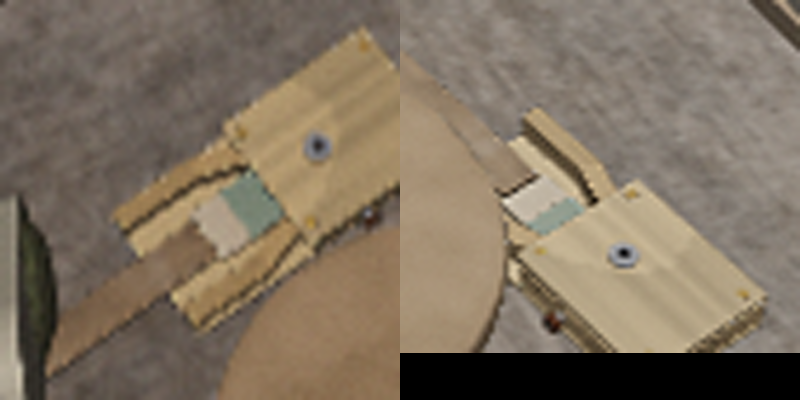

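Request:
move_arm:
  series:
    - [[-1.5,0,0],0,0]
    - [[-3,0,0],0,0]
    - [[-4.5,0,0],0,0]
    - [[-6,0,0],0,0]
  force: 30

```text
time_s: 8.18
eef_pos: [421.2, 177.5, 84.9]
ee_rot: [-0.0, 0.442, 0.897, -0.0]
force: [0.3, 0.1, -0.5]
grip_width: 0.303
```

```bash
python3 tr.py
```

```text
t 8.175 end jig x,y 43.3 0.18 z 84.9 F fwd,lat,z 0.12 0.32 -0.48 Tq [ 0.04   0.035 -0.037]
```

Request:
move_arm:
  series:
    - [[-1.5,0,0],0,0]
    - [[-3,0,0],0,0]
    - [[-4.5,0,0],0,0]
    - [[-6,0,0],0,0]
  force: 30

```text
time_s: 8.68
eef_pos: [424.9, 172.8, 84.9]
ee_rot: [-0.0, 0.442, 0.897, 0.0]
force: [0.1, 0.4, -1.6]
grip_width: 0.304
```

```bash
python3 tr.py; python3 look.py 8
```

```text
t 8.675 end jig x,y 49.28 0.18 z 84.89 F fwd,lat,z -0.25 0.28 -1.55 Tq [ 0.05   0.072 -0.031]
8.675 0.3041803673626749 [ 0.07  0.37 -1.55] [424.87 172.77  84.89]
fwd -52.43153301779329
```

View pics/l8.png

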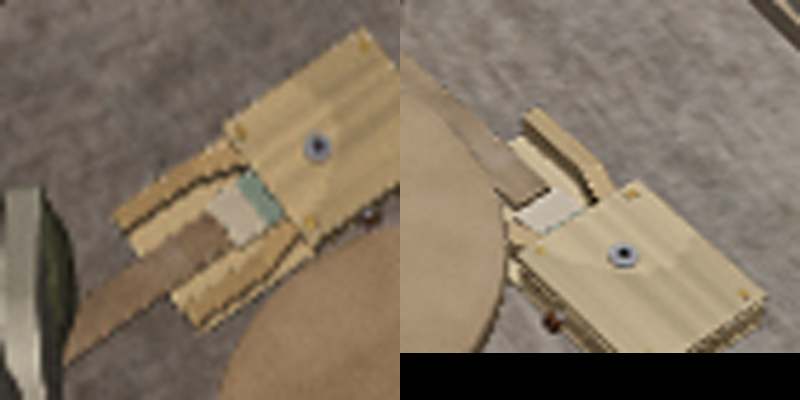

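Request:
move_arm:
  series:
    - [[-1,0,0],0,0]
    - [[-2,0,0],0,0]
    - [[-3,0,0],0,0]
    - [[-4,0,0],0,0]
    - [[-5,0,0],0,0]
  force: 30

```text
time_s: 9.4
eef_pos: [427.9, 168.8, 84.9]
ee_rot: [0.0, 0.442, 0.897, 0.0]
force: [0.5, 0.6, -0.9]
grip_width: 0.303
```

```bash
python3 tr.py
```

```text
t 9.4 end jig x,y 54.26 0.18 z 84.9 F fwd,lat,z -0.16 0.7 -0.89 Tq [0.077 0.062 0.04 ]
```

Request:
move_arm:
  series:
    - [[-1,0,0],0,0]
    - [[-2,0,0],0,0]
    - [[-3,0,0],0,0]
    - [[-4,0,0],0,0]
    - [[-5,0,0],0,0]
  force: 30

```text
time_s: 10.02
eef_pos: [430.9, 164.9, 84.9]
ee_rot: [-0.0, 0.442, 0.897, -0.0]
force: [-0.6, 0.6, -0.7]
grip_width: 0.304
```

```bash
python3 tr.py
```

```text
t 10.025 end jig x,y 59.24 0.21 z 84.88 F fwd,lat,z -0.79 -0.1 -0.7 Tq [0.14  0.065 0.078]
```

Request:
move_arm:
  series:
    - [[-1,0,0],0,0]
    - [[-2,0,0],0,0]
    - [[-3,0,0],0,0]
    - [[-4,0,0],0,0]
    - [[-5,0,0],0,0]
  force: 30

```text
time_s: 10.65
eef_pos: [434.1, 160.9, 84.9]
ee_rot: [0.0, 0.442, 0.897, 0.0]
force: [0.8, 1.1, -0.9]
grip_width: 0.301
```

```bash
python3 tr.py
```

```text
t 10.65 end jig x,y 64.32 0.24 z 84.92 F fwd,lat,z -0.39 1.3 -0.92 Tq [0.077 0.074 0.054]
```

Request:
move_arm:
  series:
    - [[-1,0,0],0,0]
    - [[-2,0,0],0,0]
    - [[-3,0,0],0,0]
    - [[-4,0,0],0,0]
    - [[-5,0,0],0,0]
  force: 30

```text
time_s: 11.28
eef_pos: [437.1, 156.9, 84.9]
ee_rot: [0.0, 0.442, 0.897, 0.0]
force: [-1.0, 1.3, -2.1]
grip_width: 0.302
```

```bash
python3 tr.py; python3 look.py 9
```

```text
t 11.275 end jig x,y 69.27 0.23 z 84.92 F fwd,lat,z -1.63 0.03 -2.06 Tq [0.067 0.022 0.022]
11.275 0.3015321013090112 [-0.96  1.31 -2.06] [437.07 156.94  84.92]
fwd -52.43023057371111
```

View pics/l9.png

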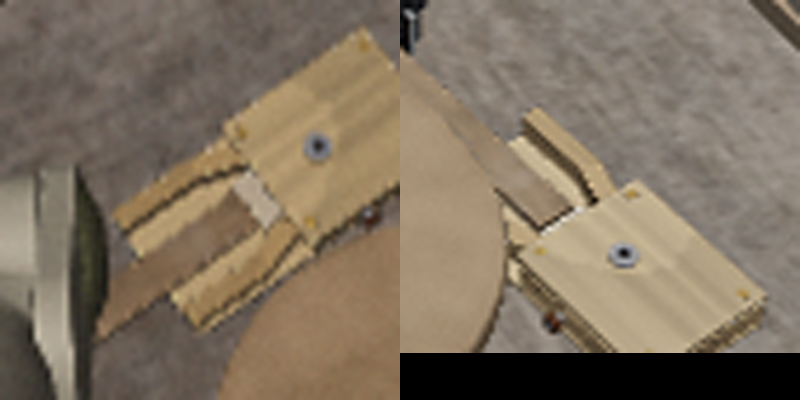

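Request:
move_arm:
  series:
    - [[-1,0,0],0,0]
    - [[-2,0,0],0,0]
    - [[-3,0,0],0,0]
    - [[-4,0,0],0,0]
    - [[-5,0,0],0,0]
  force: 30

```text
time_s: 12.0
eef_pos: [440.1, 153.0, 84.9]
ee_rot: [0.0, 0.442, 0.897, 0.0]
force: [0.2, 0.4, -0.9]
grip_width: 0.302
```

```bash
python3 tr.py
```

```text
t 12.0 end jig x,y 74.26 0.23 z 84.9 F fwd,lat,z -0.16 0.41 -0.88 Tq [0.075 0.021 0.035]
```

Request:
move_arm:
  series:
    - [[-1,0,0],0,0]
    - [[-2,0,0],0,0]
    - [[-3,0,0],0,0]
    - [[-4,0,0],0,0]
    - [[-5,0,0],0,0]
  force: 30

```text
time_s: 12.62
eef_pos: [443.1, 149.0, 84.9]
ee_rot: [0.0, 0.442, 0.897, 0.0]
force: [-0.4, 0.2, -0.6]
grip_width: 0.3
```

```bash
python3 tr.py
```

```text
t 12.625 end jig x,y 79.26 0.22 z 84.9 F fwd,lat,z -0.39 -0.2 -0.56 Tq [0.025 0.06  0.014]
```

Request:
move_arm:
  series:
    - [[-1,0,0],0,0]
    - [[-2,0,0],0,0]
    - [[-3,0,0],0,0]
  force: 30

```text
time_s: 13.0
eef_pos: [445.0, 146.7, 84.9]
ee_rot: [-0.0, 0.442, 0.897, 0.0]
force: [-0.7, 0.1, -0.1]
grip_width: 0.302
```

```bash
python3 tr.py
```

```text
t 13.0 end jig x,y 82.22 0.23 z 84.9 F fwd,lat,z -0.49 -0.56 -0.11 Tq [0.13  0.026 0.032]
```

Request:
move_arm:
  series:
    - [[-1,0,0],0,0]
    - [[-2,0,0],0,0]
    - [[-3,0,0],0,0]
  force: 30

```text
time_s: 13.38
eef_pos: [446.8, 144.3, 84.9]
ee_rot: [-0.0, 0.442, 0.897, 0.0]
force: [-0.9, 0.4, -0.3]
grip_width: 0.302
```

```bash
python3 tr.py
```

```text
t 13.375 end jig x,y 85.22 0.24 z 84.89 F fwd,lat,z -0.84 -0.44 -0.33 Tq [0.191 0.029 0.078]
```

Request:
move_arm:
  series:
    - [[-1,0,0],0,0]
    - [[-2,0,0],0,0]
    - [[-3,0,0],0,0]
  force: 30

```text
time_s: 13.75
eef_pos: [448.6, 141.9, 84.9]
ee_rot: [0.0, 0.442, 0.897, 0.0]
force: [-0.6, 1.4, -0.7]
grip_width: 0.303
```

```bash
python3 tr.py
```

```text
t 13.75 end jig x,y 88.25 0.25 z 84.9 F fwd,lat,z -1.5 0.36 -0.75 Tq [0.114 0.048 0.095]
```

Request:
move_arm:
  series:
    - [[-1,0,0],0,0]
    - [[-2,0,0],0,0]
    - [[-3,0,0],0,0]
  force: 30

```text
time_s: 14.12
eef_pos: [450.5, 139.5, 84.9]
ee_rot: [0.0, 0.442, 0.897, -0.0]
force: [-0.4, 0.3, -0.6]
grip_width: 0.3
```

```bash
python3 tr.py
```

```text
t 14.125 end jig x,y 91.27 0.21 z 84.89 F fwd,lat,z -0.48 -0.13 -0.65 Tq [0.182 0.023 0.095]
```

Request:
move_arm:
  series:
    - [[-1,0,0],0,0]
    - [[-2,0,0],0,0]
    - [[-3,0,0],0,0]
  force: 30

```text
time_s: 14.5
eef_pos: [452.3, 137.1, 84.9]
ee_rot: [0.0, 0.442, 0.897, 0.0]
force: [-0.2, 0.9, -1.7]
grip_width: 0.306
```

```bash
python3 tr.py
```

```text
t 14.5 end jig x,y 94.25 0.25 z 84.9 F fwd,lat,z -0.84 0.4 -1.74 Tq [ 0.145 -0.003  0.121]
```

Request:
move_arm:
  series:
    - [[-1,0,0],0,0]
    - [[-2,0,0],0,0]
    - [[-3,0,0],0,0]
  force: 30

```text
time_s: 14.88
eef_pos: [453.5, 135.1, 84.7]
ee_rot: [-0.001, 0.442, 0.897, -0.0]
force: [-3.6, 5.3, -0.6]
grip_width: 0.302
```

```bash
python3 tr.py
```

```text
t 14.875 end jig x,y 96.54 -0.01 z 84.66 F fwd,lat,z -6.37 0.36 -0.61 Tq [0.895 0.439 0.12 ]
```

Request:
move_arm:
  series:
    - [[-0.7,0,0],0,0]
    - [[-1.4,0,0],0,0]
    - [[-2,0,0],0,0]
  force: 30

```text
time_s: 15.25
eef_pos: [454.7, 133.6, 84.7]
ee_rot: [-0.001, 0.442, 0.897, -0.0]
force: [-3.0, 5.5, -0.9]
grip_width: 0.302
```

```bash
python3 tr.py
```

```text
t 15.25 end jig x,y 98.49 0.0 z 84.65 F fwd,lat,z -6.22 1.0 -0.87 Tq [0.858 0.501 0.143]
```

Request:
move_arm:
  series:
    - [[-0.7,0,0],0,0]
    - [[-1.4,0,0],0,0]
    - [[-2,0,0],0,0]
  force: 30

```text
time_s: 15.62
eef_pos: [455.9, 132.0, 84.7]
ee_rot: [-0.001, 0.442, 0.897, -0.0]
force: [-2.6, 4.8, 0.3]
grip_width: 0.302
```

```bash
python3 tr.py
```

```text
t 15.625 end jig x,y 100.51 -0.01 z 84.66 F fwd,lat,z -5.35 0.88 0.3 Tq [0.832 0.397 0.199]
```

Sliding steadily at about 6 N. Now finer steps.

Request:
move_arm:
  series:
    - [[-0.5,0,0],0,0]
    - [[-1,0,0],0,0]
  force: 30

```text
time_s: 15.88
eef_pos: [456.4, 131.3, 84.6]
ee_rot: [-0.001, 0.442, 0.897, -0.0]
force: [-3.7, 6.1, -0.8]
grip_width: 0.302
```

```bash
python3 tr.py
```

```text
t 15.875 end jig x,y 101.42 -0.03 z 84.64 F fwd,lat,z -7.07 0.77 -0.83 Tq [1.126 0.669 0.181]
```

Request:
move_arm:
  series:
    - [[-0.5,0,0],0,0]
    - [[-0.9,0,0],0,0]
  force: 30

```text
time_s: 16.12
eef_pos: [456.3, 130.9, 84.4]
ee_rot: [-0.002, 0.442, 0.897, -0.0]
force: [-5.4, 10.4, 0.7]
grip_width: 0.303
```

```bash
python3 tr.py
```

```text
t 16.125 end jig x,y 101.61 -0.32 z 84.39 F fwd,lat,z -11.52 2.02 0.7 Tq [1.738 0.966 0.235]
```

Request:
move_arm:
  series:
    - [[-0.3,0,0],0,0]
    - [[-0.6,0,0],0,0]
  force: 30

```text
time_s: 16.38
eef_pos: [456.3, 130.7, 84.2]
ee_rot: [-0.003, 0.442, 0.897, -0.0]
force: [-6.3, 12.7, 0.5]
grip_width: 0.302
```

```bash
python3 tr.py
```

```text
t 16.375 end jig x,y 101.74 -0.46 z 84.25 F fwd,lat,z -13.89 2.71 0.55 Tq [2.089 1.184 0.226]
```

Request:
move_arm:
  series:
    - [[0,0,0],0,0]
    - [[0,0,0],0,0]
    - [[0,0,0],0,0]
  force: 30

```text
time_s: 16.75
eef_pos: [456.3, 130.8, 84.2]
ee_rot: [-0.003, 0.442, 0.897, -0.0]
force: [-7.6, 10.6, 0.1]
grip_width: 0.307
```

```bash
python3 tr.py
```

```text
t 16.75 end jig x,y 101.72 -0.44 z 84.23 F fwd,lat,z -13.06 0.41 0.09 Tq [1.896 1.099 0.291]
```

Request:
move_arm:
  series:
    - [[2,0,0],0,0]
    - [[6,0,0],0,0]
    - [[16,0,0],0,0]
    - [[32,0,0],0,0]
    - [[50,0,0],0,0]
    - [[70,0,0],0,0]
    - [[90,0,0],0,0]
    - [[110,0,0],0,0]
    - [[130,0,0],0,0]
    - [[150,0,0],0,0]
  force: 30

```text
time_s: 18.0
eef_pos: [365.3, 249.7, 84.9]
ee_rot: [-0.0, 0.441, 0.897, -0.0]
force: [-1.0, -0.2, -1.7]
grip_width: 0.303
```

Request:
move_arm:
  series:
    - [[15,0,0],0,0]
    - [[20,0,0],0,0]
    - [[20,0,0],0,0]

```text
time_s: 18.38
eef_pos: [354.3, 264.5, 84.9]
ee_rot: [0.0, 0.442, 0.897, 0.0]
force: [-0.5, -0.1, -1.7]
grip_width: 0.304
```

```bash
python3 tr.py; python3 look.py 10;python3 - <<'E'
import cv2
cv2.imwrite("pics/s10z.png",cv2.resize(cv2.imread("pics/side10.png")[60:240,150:350],None,fx=3.5,fy=3.3))
E
```

```text
t 18.375 end jig x,y -66.43 0.15 z 84.93 F fwd,lat,z -0.21 -0.41 -1.66 Tq [ 0.023 -0.026 -0.025]
18.375 0.30438279724261635 [-0.46 -0.08 -1.66] [354.33 264.5   84.93]
fwd -52.405205602053236
```

View pics/l10.png

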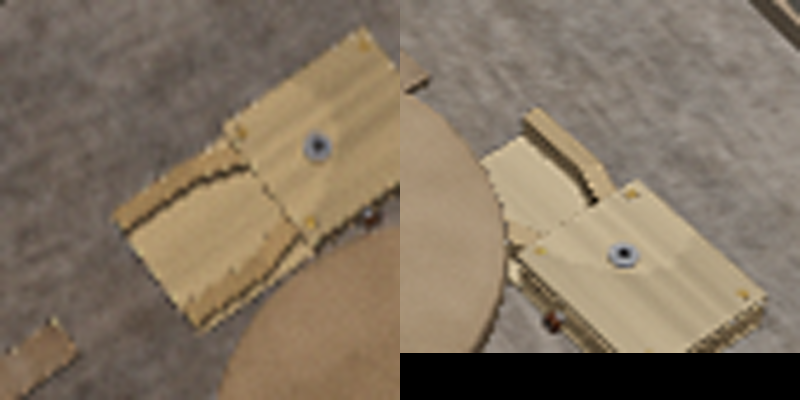

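View pics/s10z.png

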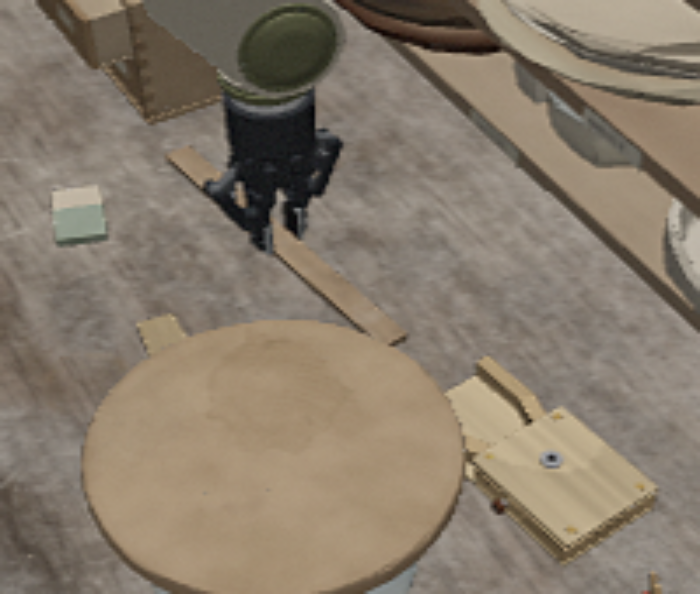

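Request:
move_arm:
  series:
    - [[0,0,4],0,0]
    - [[0,0,7],0,0]
    - [[0,0,9],0,0]
    - [[0,0,9],0,0]
    - [[0,0,9],0,0.6]
    - [[0,0,9],0,0.6]
    - [[0,0,9],0,0.8]
    - [[0,0,9],0,0.8]

```text
time_s: 19.48
eef_pos: [354.4, 264.4, 75.9]
ee_rot: [0.0, 0.442, 0.897, 0.0]
force: [-0.1, -1.0, 0.1]
grip_width: 0.803
```

Request:
move_arm:
  series:
    - [[0,0,-5],0,1]
    - [[0,0,-20],0,1]
    - [[0,0,-60],0,1]
    - [[0,0,-100],0,1]
    - [[0,0,-140],0,1]
    - [[0,0,-140],0,1]
    - [[0,0,-140],0,1]

```text
time_s: 20.35
eef_pos: [354.0, 264.2, 215.4]
ee_rot: [-0.0, 0.442, 0.897, -0.0]
force: [-0.6, -0.2, -0.0]
grip_width: 1.006
```

```bash
python3 tr.py; python3 look.py 11;python3 - <<'E'
from h import *
cv2.imwrite("pics/s11z.png",cv2.resize(cv2.imread("pics/side11.png")[60:300,130:410],None,fx=2.5,fy=2.5))
for n in("side","top"):
    c=cloud(n,np.load(n+"11.npy"))
    f=np.array([np.cos(np.radians(-52.4)),np.sin(np.radians(-52.4))]);r=c[...,:2]-np.array([354.3,264.5])
    t=r@f;l=r@np.array([-f[1],f[0]])
    for t0 in(-160,-100,-50,0,50,100,150):
        k=(abs(t-t0)<12)&(abs(l)<9)&(c[...,2]<30); print(n,t0,k.sum(),np.median(c[...,2][k]).round(1) if k.any() else '')
E
```

```text
t 20.35 end jig x,y -66.41 -0.32 z 215.37 F fwd,lat,z -0.2 -0.54 -0.01 Tq [0.051 0.013 0.005]
20.35 1.005511488412271 [-0.55 -0.17 -0.01] [354.04 264.24 215.37]
fwd -52.43129896496452
side -160 18 9.7
side -100 24 10.0
side -50 29 9.2
side 0 28 10.0
side 50 29 10.2
side 100 36 10.0
side 150 29 9.7
top -160 0 
top -100 0 
top -50 0 
top 0 3 4.7
top 50 36 9.0
top 100 35 8.0
top 150 35 8.2
```

View pics/s11z.png

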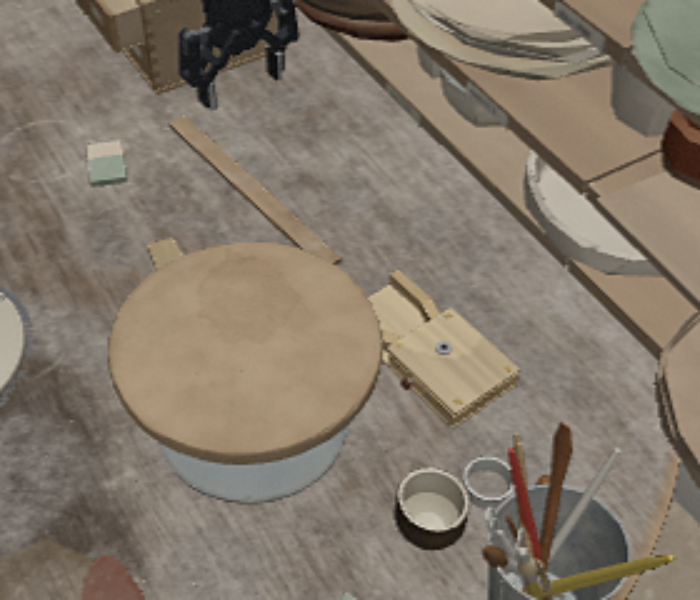

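```bash
python3 -c "
from rig import ctrl
print(ctrl.finish_job())"
```

```text
the job is handed in; nothing more can be done
None
```

The job is handed in, at about 20.4 s of the 56 s allowed. The tile is in the channel and, by feel, hard against the stop with the plunger fully in. The plunger itself was never visible, so that last point rests on force and travel only.

**What I did:** I gripped the slat at its middle with 30 N, lifted it about 9 mm and fed the tile through the taper into the channel. Shoe drag showed as about 1 N. The plunger began to slide at about 6 N, with the slat end about 96 mm past the mouth.

**At the stop:** After about 5.5 mm of plunger travel (6 mm expected; the contact point is only known to 1–2 mm) the motion stalled. The force then rose steeply, reading up to about 14 N against the 20 N limit. I held it there for about 0.4 s, drew the slat straight out, set it down, released it and raised the arm clear.

**Last checks:**
- **Slat:** side-camera depth put its top at 9.2–10.2 mm along its whole length, so it lies flat on the bench, with its end about 66 mm before the mouth.
- **Tile:** nothing of it is visible in the infeed any more. I could not check directly that it stands straight under the cover.
- **Bystanders:** the pot and ring look undisturbed. I made no separate check of the stamp, but the arm did not go near it.
- **Camera disagreement:** the top and side cameras differed by 2–4 mm on the jig and slat. I worked from the slat's position relative to the jig, which agreed to within about 2 mm.

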